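# Swap the two mugs onto their own bats

### The arm

A 6-joint arm with a two-finger parallel gripper is mounted at the origin on the work surface. World frame = base frame: x ahead of the robot, y to its left, z up, the work surface at z = 0. Lengths are in m, angles in rad, forces in N, time in s.
With the tool pointing down it reaches from about 0.375 to 0.9 m from the base axis. Payload 3.1 kg.
Tool frame: the origin (TCP) lies between the finger pads; the fingertips stand 8 mm ahead of it and the grasp point (between the pads) lies 11 mm behind it; z points along the fingers, y is the line along which they close (so a half turn about z gives the same grasp; the last joint's range is limited). The gripper opens to 85 mm and grips with 20 to 120 N. Pads are 22 mm wide; open, the fingers measure 114 mm over their backs; the gripper's body (76 mm by 85 mm) begins 54 mm behind the grasp point. The pads swing forward as they close: fully open they stand 13 mm farther back than shut.
Start: joints at [1.069, 0.527, 1.433, -0, 1.181, -0.178], TCP at [0.198, 0.593, 0.239] pointing down, gripper open.
Joint ranges: [-3.08, 3.08], [-0.75, 2.2], [0.22, 2.44], [-1.43, 4.57], [0, 2.65], [-2.85, 2.85]. Speed limits (rad/s): [2.79, 2.79, 3.14, 3.14, 3.14, 3.14].

### API

Orientations are given as a unit quaternion [x, y, z, w].
In Python, from station import readout, cams, sign_off gives the robot as it stands.
- The arm moves only by the tool send_rows, never from a script. Its argument "commands" is text: rows parted by semicolons, each of 5 numbers parted by spaces: the finger opening in mm, from 0 to 85.4, then the shift along the tool's x, y, z each as a share of 0.02 m, from -1 to 1, then the turn about the tool's z as a share of 4 degrees, from -1 to 1. In form: grip dx dy dz spin; .... A call has 1 to 20 rows; each row shifts and turns the commanded pose from where the row before left it, along the tool's axes as they then stand; what a row does not reach is not made up. A row lasts 1/12 s, in which the tool goes at most 41.7 mm and 7.16 degrees, less where a joint would pass 70% of its speed; a pose out of reach is approached as far as the arm can. A call with a number of a shift or a turn outside -1 to 1 is refused whole. A call with a gripper value outside its range is refused whole. The fingers move at their own pace and stop on an object; "grip_force" is the grip in N (left out, the last holds). Time passes only in rows, so rows that do not move let the fingers close. It gives the time, the measured TCP pose, the force, the opening and the grip force at its end, in the units of the state.
- readout.sense(): the state, without advancing time (a new reading comes with each control period).
- cams.snapshot(name): name is "scene" or "top" or "wrist"; returns a dict with "pixels" (480x640x3 uint8, red, green, blue), "intrinsics" (3x3 intrinsics, pixels), "eye" and "rotation" of the camera in the world. Camera axes: x right, y down, z forward; pixel columns grow to the right and rows downward; lengths in m; the calibration is good to about 2 mm. A picture is of the moment at which its call begins. There is no depth.
- sign_off(): hands the job in; it is judged then, once.
The state is a dict: "t": time; "q": joint angles; "qd": joint speeds; "tau": joint torques, N m; "tcp_pos": TCP position; "tool_rot": TCP orientation; "force": force on the tool from outside, world axes, zero at the start; "ft_torque": the same for the moment, N m; "finger_gap": opening from 0.0 (shut) to 1.0 (fully open); "gripper_force": force on a finger pad.
Only numpy, scipy, OpenCV 4.12 (cv2) and the standard library are available. Lean on these libraries where they do the work, as an engineer would, in place of code of your own. Each camera call takes 0.05 s, during which the arm holds its last target. There are 200 camera calls.

### The job

The blue mug and the terracotta mug are standing on each other's bats: swap them by way of the empty plain bat, so that each ends upright in the middle of the bat of its own colour with its handle over that bat's white line, and the plain bat is empty again. Set the mugs down gently and only ever on a bat, never on the wet bench; don't tip them or knock them together, and leave everything else on the bench where it is.

Things in the scene. Friction and masses are not known exactly. Their poses are not given: they have to be found in the camera images.
- mug_blue_mid (a point): middle of the blue mug: on its axis, 52.5 mm above its underside. Open glazed mug 105 mm tall, outside 62 mm across (straight-sided from 28 mm up to the rim, foot 54 mm across), wall 4.5 mm, about 0.2 to 0.4 kg, loose. Its x axis points out through the handle, z up. The handle is a loop of 10 mm round bar in the x-z plane, from 36 to 88 mm up, reaching 62 mm out from the axis; the other sides are clear for a grasp across the body (along y) from above
- mug_blue_handle (a point): outermost part of the blue mug's handle, 57 mm along x from the mug's axis and 64 mm above its underside
- mug_blue: the whole blue mug; origin at the centre of its underside, same axes as its middle point
- mug_red_mid (a point): middle of the terracotta (orange-brown) mug: on its axis, 52.5 mm above its underside. Open glazed mug 105 mm tall, outside 62 mm across (straight-sided from 28 mm up to the rim, foot 54 mm across), wall 4.5 mm, about 0.2 to 0.4 kg, loose. Its x axis points out through the handle, z up. The handle is a loop of 10 mm round bar in the x-z plane, from 36 to 88 mm up, reaching 62 mm out from the axis; the other sides are clear for a grasp across the body (along y) from above
- mug_red_handle (a point): outermost part of the terracotta (orange-brown) mug's handle, 57 mm along x from the mug's axis and 64 mm above its underside
- mug_red: the whole terracotta (orange-brown) mug; origin at the centre of its underside, same axes as its middle point
- bat_blue_top (a point): centre of the top face of the blue bat: round disc 110 mm across and 12 mm thick, fixed to the bench, top level and 12 mm above the bench. A white line, 7 mm wide, runs from the centre to the edge along its x axis; z up. The mug of the same colour belongs here; the other coloured mug stands here at the start, near the middle
- bat_red_top (a point): centre of the top face of the terracotta (orange-brown) bat: round disc 110 mm across and 12 mm thick, fixed to the bench, top level and 12 mm above the bench. A white line, 7 mm wide, runs from the centre to the edge along its x axis; z up. The mug of the same colour belongs here; the other coloured mug stands here at the start, near the middle
- bat_plain_top (a point): centre of the top face of the plain off-white bat: same size (110 mm across, 12 mm thick), fixed, no line, empty at the start
- bat_blue: the whole blue bat (fixed); origin at the centre of its underside
- bat_red: the whole terracotta bat (fixed); origin at the centre of its underside
- bat_plain: the whole plain bat (fixed); origin at the centre of its underside
- vial: small green glass jar, 34 mm wide, 65 mm tall, standing between two bats; a loose bystander
- stamp: small dark wooden stamp, 30 mm wide, 58 mm tall, standing between two bats; a loose bystander
- bowl: white bowl, 90 mm wide, 40 mm tall, nearer the robot than the bats; a loose bystander
- rib: flat wooden throwing rib, 60 x 100 x 8 mm, nearer the robot than the bats; a loose bystander
- brush: brush, 180 mm long, lying beyond the bats; a loose bystander
- glazejar: amber jar, 70 mm wide, 80 mm tall, beyond the bats; a loose bystander
- spatula: spatula, 200 mm long, lying beyond the bats; a loose bystander
Mind the look-alikes: they are no part of the job. Several things have the shape of the bat_blue; the one meant has the colours described above.

How it is judged:
On the way, in this order (a step that is already met when the one before it is completed fails the run):
1. one of the mugs is parked upright on the plain bat and let go (((horizontal distance between mug_blue_mid and bat_plain_top below 0.04 m and z of mug_blue_mid in the frame of bat_plain_top between 0.0475 and 0.0575 m and angle between mug_blue_mid's own z axis and vertical below 0.1 rad and linear speed of mug_blue below 0.02 m/s and contact force between mug_blue and the fingers below 0.1 N) or (horizontal distance between mug_red_mid and bat_plain_top below 0.04 m and z of mug_red_mid in the frame of bat_plain_top between 0.0475 and 0.0575 m and angle between mug_red_mid's own z axis and vertical below 0.1 rad and linear speed of mug_red below 0.02 m/s and contact force between mug_red and the fingers below 0.1 N))), for 0.2 s.
2. while it waits there, the other mug stands in the middle of the bat of its own colour, handle over the white line (((horizontal distance between mug_blue_mid and bat_plain_top below 0.045 m and z of mug_blue_mid in the frame of bat_plain_top between 0.0475 and 0.0575 m and angle between each of mug_blue_mid, mug_red_mid's own z axis and vertical below 0.1 rad and horizontal distance between mug_red_mid and bat_red_top below 0.02 m and z of mug_red_mid in the frame of bat_red_top between 0.0475 and 0.0575 m and angle between the x axis of mug_red_mid and the x axis of bat_red_top, either way round below 0.3 rad and x of mug_red_handle in the frame of bat_red_top above 0 m and linear speed of mug_red below 0.02 m/s) or (horizontal distance between mug_red_mid and bat_plain_top below 0.045 m and z of mug_red_mid in the frame of bat_plain_top between 0.0475 and 0.0575 m and angle between each of mug_red_mid, mug_blue_mid's own z axis and vertical below 0.1 rad and horizontal distance between mug_blue_mid and bat_blue_top below 0.02 m and z of mug_blue_mid in the frame of bat_blue_top between 0.0475 and 0.0575 m and angle between the x axis of mug_blue_mid and the x axis of bat_blue_top, either way round below 0.3 rad and x of mug_blue_handle in the frame of bat_blue_top above 0 m and linear speed of mug_blue below 0.02 m/s))), for 0.2 s.
At the end, for the whole second after the job is handed in: Each mug stands upright (within 0.1 rad) and at rest on the bat of its own colour, its axis within 20 mm of the bat's centre and its handle pointing along the bat's white line within 0.3 rad; the plain bat is therefore empty; nothing is held (horizontal distance between mug_blue_mid and bat_blue_top below 0.02 m and z of mug_blue_mid in the frame of bat_blue_top between 0.0475 and 0.0575 m and angle between each of mug_blue_mid, mug_red_mid's own z axis and vertical below 0.1 rad and angle between the x axis of mug_blue_mid and the x axis of bat_blue_top, either way round below 0.3 rad and x of mug_blue_handle in the frame of bat_blue_top above 0 m and linear speed of each of mug_blue, mug_red below 0.02 m/s and angular speed of each of mug_blue, mug_red below 0.2 rad/s and horizontal distance between mug_red_mid and bat_red_top below 0.02 m and z of mug_red_mid in the frame of bat_red_top between 0.0475 and 0.0575 m and angle between the x axis of mug_red_mid and the x axis of bat_red_top, either way round below 0.3 rad and x of mug_red_handle in the frame of bat_red_top above 0 m); the robot touches nothing.
It fails at once if a mug is tipped by more than 0.5 rad (angle between any of mug_blue_mid, mug_red_mid's own z axis and vertical above 0.5 rad).
It fails at once if a mug is set down on the bench instead of on a bat (height (world z) of any of mug_blue_mid, mug_red_mid below 0.057 m).
It fails at once if the mugs knock together (over 1 N) (contact force between mug_blue and mug_red above 1 N).
It fails at once if a mug is set down roughly: banged or pressed on a bat with more than 60 N, or dropped (falls free faster than 0.5 m/s, about 13 mm) (contact force between any of mug_blue, mug_red and bat_blue above 60 N or contact force between any of mug_blue, mug_red and bat_red above 60 N or contact force between any of mug_blue, mug_red and bat_plain above 60 N or (contact force between mug_blue and the fingers below 0.1 N and linear speed of mug_blue above 0.5 m/s) or (contact force between mug_red and the fingers below 0.1 N and linear speed of mug_red above 0.5 m/s)).
It fails at once if a bystander is moved by more than 25 mm (distance of any of vial, stamp, bowl, rib, brush, glazejar, spatula from where it was at the start of the episode above 0.025 m).
It also fails if it takes over 69 s, if anything falls off the work surface, if the arm or the gripper's body presses on something with over 40 N, if the wrist force passes 120 N, or if a joint passes its speed limit or range.

## Working session

There is one attempt and no reset: what is moved stays moved. The work goes in short steps, Python scripts to look and compute and a tool call to move; the robot and the scene stay as the last step left them, time stands still between calls to the robot, and variables do not carry over. Pictures are saved under pics/ and viewed, at most 10 in all, crops included, and the job is handed in when it is done.

Besides the shell and the picture viewer there is one more tool, called after ">>>" as a command line: name --argument value ..., lists and objects as JSON in quotes. send_rows: Moves the arm, as the interface text tells. Its arguments: {"type":"object","properties":{"commands":{"type":"string"},"grip_force":{"type":"number"}},"required":["commands"]}

```bash
mkdir -p pics; python3 - <<'E'
from station import readout,cams
import cv2,numpy as np,pickle
s=readout.sense();print(s['t'],s['tcp_pos'],s['tool_rot'],s['finger_gap'],s['force'])
for n in('top','scene'):
    c=cams.snapshot(n);pickle.dump(c,open(n+'.pkl','wb'));cv2.imwrite(f'pics/{n}0.png',c['pixels'][...,::-1]);print(n,c['intrinsics'],c['eye'],c['rotation'])
E
```

```text
0.0 [0.19790043 0.59210626 0.2383215 ] [ 1.60696847e-01  9.87003193e-01 -1.04026520e-03 -3.70821158e-04] 1.0013490818408823 [-0.4233863  -0.57158367  0.29181688]
top [[549.74113424   0.         322.95123124]
 [  0.         549.74113424 244.39088464]
 [  0.           0.           1.        ]] [0.37722658 0.0238798  1.23476541] [ 0.71146565 -0.69895286  0.04302783 -0.05856731]
scene [[621.43221154   0.         313.18246234]
 [  0.         621.43221154 234.01158274]
 [  0.           0.           1.        ]] [1.28896348 0.19218986 0.88171575] [ 0.58855421  0.71913539 -0.29152035 -0.22685702]
```

View pics/top0.png

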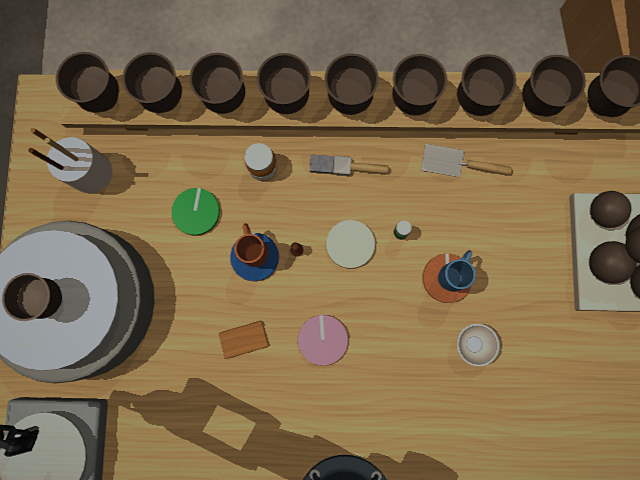

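View pics/scene0.png

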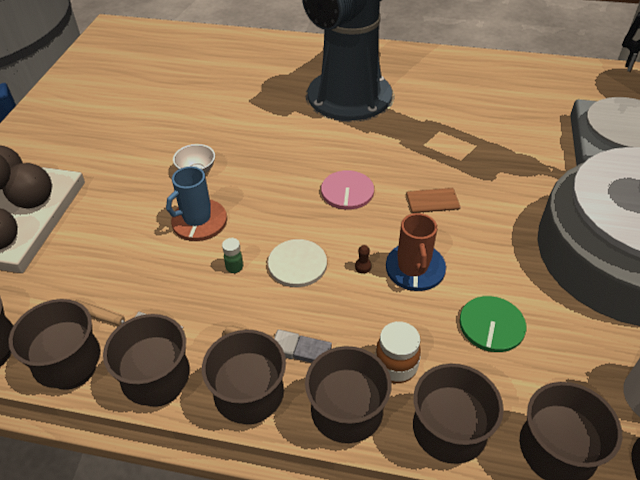

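The top picture shows the terracotta mug on the blue bat (255,257), the blue mug on the terracotta bat (447,278) and the plain bat at (351,244). Possible mix-ups are the green bat (195,211) and the pink bat (323,340), which are look-alikes. The white bowl (478,345) could pass for the plain bat. The stamp (297,249) and vial (403,230) stand between the bats. The scene view agrees. Next is a close crop to confirm the choice.

```bash
python3 - <<'E'
import cv2,pickle,numpy as np
p=pickle.load(open('top.pkl','rb'))['pixels'][...,::-1]
a=cv2.resize(p[210:300,215:315],None,fx=6,fy=6,interpolation=2)[:, :400]
f=lambda x,y:cv2.resize(p[y:y+75,x:x+100],None,fx=4,fy=6,interpolation=2)
a=cv2.resize(p[215:290,220:310],(400,333),interpolation=2);b=cv2.resize(p[240:315,410:500],(400,333),interpolation=2)
im=np.hstack([a,b]);cv2.imwrite('pics/crop0.png',im)
E
```

```text
(no output)
```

View pics/crop0.png

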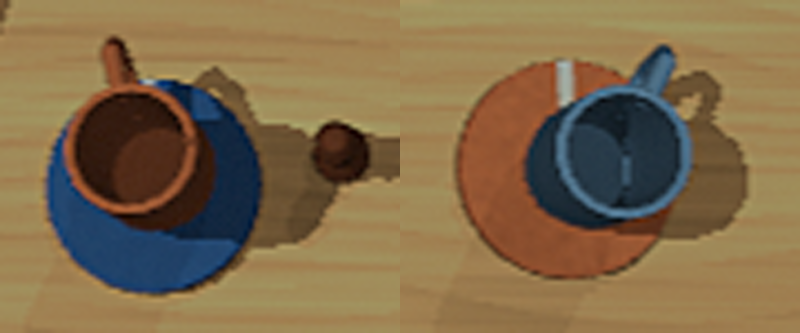

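The crop confirms the choice. The terracotta mug's rim is centred at crop (131,150) with its handle tip at (113,38), and the blue bat is centred at (154,187) with its line at (148,80). On the right, the blue mug's rim is at (623,150) with its handle tip at (668,47), and the terracotta bat is at (566,169) with its line at the top (565,62).

```bash
cat > h.py <<'E'
import numpy as np,cv2,pickle
from scipy.spatial.transform import Rotation as R
def ray(c,uv,z):
    d=R.from_quat(c['rotation']).apply(np.linalg.inv(c['intrinsics'])@[uv[0],uv[1],1]);e=np.array(c['eye'])
    return (e+d*(z-e[2])/d[2])[:2]
def proj(c,p):
    k=c['intrinsics']@R.from_quat(c['rotation']).inv().apply(np.array(p)-c['eye']);return k[:2]/k[2]
E
python3 - <<'E'
from h import *
np.set_printoptions(precision=4,suppress=True)
c=pickle.load(open('top.pkl','rb'));s=pickle.load(open('scene.pkl','rb'))
f=lambda x0,y0,x,y:(x0+(x+.5)/4.444-.5,y0+(y+.5)/4.44-.5)
A=lambda x,y:f(220,215,x,y); B=lambda x,y:f(410,240,x-400,y)
P={'redmug':(A(131,150),.117),'redh':(A(113,40),.080),'bluebat':(A(154.5,187),.012),'blueline':(A(148,81),.012),
'bluemug':(B(623,150.5),.117),'blueh':(B(667,48),.080),'redbat':(B(566,169),.012),'redline':(B(565,62),.012),
'plain':((351,244),.012),'vial':((403,227),.065),'stamp':((297,248),.058)}
W={}
for k,(uv,z) in P.items(): W[k]=ray(c,uv,z);print(k,W[k],'scene px',proj(s,[*W[k],z]))
for a,b in(('redmug','redh'),('bluebat','blueline'),('bluemug','blueh'),('redbat','redline')):
    d=W[b]-W[a];print(a,b,np.hypot(*d),np.degrees(np.arctan2(d[1],d[0])))
# rim size + plain fit
print(np.hypot(*(ray(c,A(66,150),.117)-ray(c,A(198,150),.117))))
hsv=cv2.cvtColor(c['pixels'],cv2.COLOR_RGB2HSV)
m=((hsv[...,1]<60)&(hsv[...,2]>120)).astype('u1');m[:, :315]=0;m[:,385:]=0;m[:210]=0;m[285:]=0
n,l,st,ce=cv2.connectedComponentsWithStats(m);i=1+st[1:,4].argmax();print(st[i],ce[i],ray(c,ce[i],.012))
def scenecrop():
    for n,x in(('blue',(340,210)),):pass
E
```

```text
redmug [0.5281 0.202 ] scene px [417.1016 223.9282]
redh [0.5865 0.2186] scene px [421.5226 264.8729]
bluebat [0.5236 0.2061] scene px [413.5807 262.3641]
blueline [0.5778 0.2114] scene px [413.6577 285.5225]
bluemug [ 0.4837 -0.2287] scene px [187.424  176.0777]
blueh [ 0.5364 -0.2586] scene px [165.8004 207.5824]
redbat [ 0.4839 -0.224 ] scene px [198.3067 216.3036]
redline [ 0.5378 -0.2242] scene px [189.0423 235.7137]
plain [ 0.556  -0.0104] scene px [294.9112 258.5542]
vial [ 0.587  -0.1204] scene px [229.977  243.1238]
stamp [0.5386 0.1075] scene px [360.1706 243.9292]
redmug redh 0.06069695579966363 15.928523727076909
bluebat blueline 0.054543885690569865 5.615288983228886
bluemug blueh 0.06060411205365761 -29.58616843495989
redbat redline 0.053893382436117084 -0.21292290102557238
0.061329372666809504
[ 326  220   49   48 1837] [350.0517 243.5112] [ 0.5571 -0.0083]
```

>>> send_rows --commands "85 0 0 0 -0.96;85 0 0 0 -0.96;85 0 0 0 -0.96;85 0 0 0 -0.96;85 0 0 0 -0.96;85 0 0 0 -0.96;85 0 0 0 -0.96;85 0 0 0 -0.96;85 0 0 0 -0.96;85 0 0 0 0" --grip_force 40

```text
t: 0.93
tcp_pos: [0.198, 0.5924, 0.2388]
tool_rot: [-0.14, 0.99, -0.0, -0.0]
force: [0.0, -0.1, -0.1]
finger_gap: 0.995
gripper_force: 0.0
```

```bash
cat >> h.py <<'E'
def go(x,y,z=None,s=None):
    from station import readout
    s=s or readout.sense();M=R.from_quat(s['tool_rot']).as_matrix();p=s['tcp_pos']
    d=np.array([x,y,p[2] if z is None else z])-p
    print('t',s['t'],'pos',np.round(p,4),'yaw_y',round(np.degrees(np.arctan2(M[1,1],M[0,1])),1),'steps xyz',np.round(M.T@d/.02,2),'q6',s['q'][5])
E
python3 -c "
from h import *
go(.38,.25);go(.528,.202)"
```

```text
t 0.9333 pos [0.198  0.5924 0.2388] yaw_y 106.1 steps xyz [-3.990e+00 -1.897e+01  1.000e-02] q6 -0.7827518561038231
t 0.9333 pos [0.198  0.5924 0.2388] yaw_y 106.1 steps xyz [-1.043e+01 -2.333e+01  1.000e-02] q6 -0.7827518561038231
```

>>> send_rows --commands "85 -0.21 -1 0 0;85 -0.21 -1 0 0;85 -0.21 -1 0 0;85 -0.21 -1 0 0;85 -0.21 -1 0 0;85 -0.21 -1 0 0;85 -0.21 -1 0 0;85 -0.21 -1 0 0;85 -0.21 -1 0 0;85 -0.21 -1 0 0;85 -0.21 -1 0 0;85 -0.21 -1 0 0;85 -0.21 -1 0 0;85 -0.21 -1 0 0;85 -0.21 -1 0 0;85 -0.21 -1 0 0;85 -0.21 -1 0 0;85 -0.21 -1 0 0;85 -0.21 -1 0 0"

```text
t: 2.52
tcp_pos: [0.3803, 0.2487, 0.2392]
tool_rot: [-0.139, 0.99, -0.0, -0.0]
force: [-0.5, 0.7, -0.1]
finger_gap: 0.996
gripper_force: 0.0
```

>>> send_rows --commands "85 -0.92 -0.62 0 0;85 -0.92 -0.62 0 0;85 -0.92 -0.62 0 0;85 -0.92 -0.62 0 0;85 -0.92 -0.62 0 0;85 -0.92 -0.62 0 0;85 -0.92 -0.62 0 0;85 0 0 0 0;85 0 0 0 0"

```text
t: 3.27
tcp_pos: [0.5285, 0.2014, 0.2388]
tool_rot: [-0.138, 0.99, 0.0, -0.0]
force: [-0.4, -0.8, -1.5]
finger_gap: 0.995
gripper_force: 0.0
```

```bash
python3 - <<'E'
from h import *
from station import cams
go(.528,.202,.075)
c=cams.snapshot('wrist');pickle.dump(c,open('w1.pkl','wb'));cv2.imwrite('pics/w1.png',c['pixels'][...,::-1])
print(c['eye'],R.from_quat(c['rotation']).as_matrix()[:,2])
for n,p in dict(rim=[.528,.202,.117],h=[.5865,.2186,.08],bat=[.5236,.2061,.012],bl=[.5778,.2114,.012],stamp=[.5386,.1075,.058]).items(): print(n,proj(c,p))
E
```

```text
t 3.2667 pos [0.5285 0.2014 0.2388] yaw_y 105.9 steps xyz [0.01 0.04 8.19] q6 -1.6820963843321848
[0.46469513 0.1823751  0.3734373 ] [ 0.25404778  0.07222758 -0.96449101]
rim [323.17464787 235.41745247]
h [322.75404219 293.14641995]
bat [327.78032593 205.89705245]
bl [318.06378842 257.35272429]
stamp [214.06888068 200.67760012]
```

View pics/w1.png

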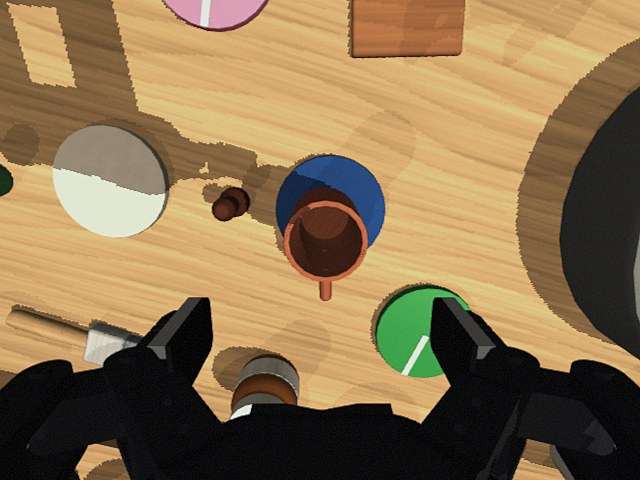

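The wrist picture shows the terracotta mug's rim centred at (326,241) with its handle straight down at (326,299), squared to the fingers. The blue bat is at (330,208) and the plain bat at (111,181). All are within about 6 px of prediction.

```bash
python3 - <<'E'
from h import *
c=pickle.load(open('w1.pkl','rb'))
for n,uv,z in(('rim',(326,241),.117),('h',(326,299),.08),('bat',(330,208),.012),('plain',(111,181),.012)):print(n,ray(c,uv,z))
s=pickle.load(open('scene.pkl','rb'))
print('scene rim',ray(s,(418,225.5),.117),'plain',ray(s,(297.5,260),.012),'bluebat',ray(s,(416,264.5),.012),'bluerim',ray(s,(189.5,178),.117),'redbat',ray(s,(199.5,217),.012))
E
```

```text
rim [0.5314431  0.20510879]
h [0.59097488 0.22279621]
bat [0.5250236  0.20880884]
plain [ 0.55792002 -0.00387109]
scene rim [0.53154626 0.20382158] plain [ 0.55852984 -0.00493563] bluebat [0.52788321 0.21089572] bluerim [ 0.48812475 -0.2230714 ] redbat [ 0.48536769 -0.22101724]
```

>>> send_rows --commands "85 -0.13 0.08 0.9 0;85 0 0 0.9 0;85 0 0 0.9 0;85 0 0 0.9 0;85 0 0 0.9 0;85 0 0 0.9 0;85 0 0 0.8 0;85 0 0 0.7 0;85 0 0 0.6 0;85 0 0 0.4 0;85 0 0 0.2 0;85 0 0 0 0;70 0 0 0 0;66 0 0 0 0;63 0 0 0 0;60 0 0 0 0;50 0 0 0 0;50 0 0 0 0;50 0 0 0 0;50 0 0 0 0" --grip_force 40

```text
t: 4.98
tcp_pos: [0.5304, 0.2045, 0.0785]
tool_rot: [-0.14, 0.99, 0.0, 0.001]
force: [-0.9, 0.9, 5.6]
finger_gap: 0.727
gripper_force: 43.0
```

```bash
python3 -c "
from h import *
go(.558,-.0055)"
```

```text
t 4.9833 pos [0.5304 0.2045 0.0785] yaw_y 106.1 steps xyz [  1.58 -10.47  -0.  ] q6 -1.6801500712776292
```

>>> send_rows --commands "50 0 0 -0.2 0;50 0 0 -0.5 0;50 0 0 -0.8 0;50 0 0 -0.9 0;50 0 0 -0.9 0;50 0 0 -0.8 0;50 0 0 -0.5 0;50 0 0 -0.2 0;50 0 0 0 0.8;50 0 0 0 0.9;50 0 0 0 0.9;50 0 0 0 0.9;50 0 0 0 0.6;50 0 0 0 0;50 0 0 0 0"

```text
t: 6.23
tcp_pos: [0.5294, 0.204, 0.1727]
tool_rot: [0.002, 1.0, -0.0, -0.001]
force: [1.0, 0.2, -2.4]
finger_gap: 0.732
gripper_force: 44.4
```

```bash
python3 -c "
from h import *
go(.558,-.0055,.0785)"
```

```text
t 6.2333 pos [0.5294 0.204  0.1727] yaw_y 89.7 steps xyz [ -1.49 -10.46   4.71] q6 -1.3951367632677383
```

>>> send_rows --commands "50 -0.1 -0.3 0 0;50 -0.1 -0.6 0 0;50 -0.1 -0.8 0 0;50 -0.11 -0.9 0 0;50 -0.11 -0.9 0 0;50 -0.11 -0.9 0 0;50 -0.11 -0.9 0 0;50 -0.11 -0.9 0 0;50 -0.11 -0.9 0 0;50 -0.11 -0.9 0 0;50 -0.11 -0.9 0 0;50 -0.11 -0.8 0 0;50 -0.1 -0.5 0 0;50 -0.1 -0.26 0 0;50 0 0 0 0;50 0 0 0 0;50 0 0 0 0"

```text
t: 7.65
tcp_pos: [0.5581, -0.0045, 0.1732]
tool_rot: [0.003, 1.0, 0.0, -0.0]
force: [0.1, 0.5, -2.6]
finger_gap: 0.729
gripper_force: 44.4
```

```bash
python3 -c "
from h import *
go(.558,-.0055,.0785)"
```

```text
t 7.65 pos [ 0.5581 -0.0045  0.1732] yaw_y 89.7 steps xyz [ 0.   -0.05  4.74] q6 -1.774417592554827
```

>>> send_rows --commands "50 0 -0.05 0.3 0;50 0 0 0.6 0;50 0 0 0.8 0;50 0 0 0.8 0;50 0 0 0.7 0;50 0 0 0.5 0;50 0 0 0.3 0;50 0 0 0.15 0;50 0 0 0.1 0;50 0 0 0.1 0;50 0 0 0 0;50 0 0 0 0"

```text
t: 8.65
tcp_pos: [0.5588, -0.0063, 0.0868]
tool_rot: [0.003, 1.0, -0.0, 0.0]
force: [0.2, -0.4, -2.8]
finger_gap: 0.723
gripper_force: 44.4
```

>>> send_rows --commands "50 0 0 0.08 0;50 0 0 0.08 0;50 0 0 0.08 0;50 0 0 0.06 0;50 0 0 0.05 0;50 0 0 0 0;50 0 0 0 0"

```text
t: 9.23
tcp_pos: [0.5584, -0.0062, 0.0792]
tool_rot: [0.003, 1.0, 0.0, -0.0]
force: [-0.9, 0.4, -1.9]
finger_gap: 0.728
gripper_force: 44.4
```

>>> send_rows --commands "50 0 0 0.04 0;50 0 0 0.04 0;50 0 0 0.04 0;50 0 0 0 0;50 0 0 0 0"

```text
t: 9.65
tcp_pos: [0.5588, -0.0063, 0.0785]
tool_rot: [0.003, 1.0, -0.0, 0.001]
force: [-1.4, 1.1, 8.0]
finger_gap: 0.73
gripper_force: 45.1
```

>>> send_rows --commands "64 0 0 0 0;66 0 0 0 0;70 0 0 0 0;75 0 0 0 0;85 0 0 0 0;85 0 0 0 0;85 0 0 0 0;85 0 0 -0.2 0;85 0 0 -0.5 0;85 0 0 -0.8 0;85 0 0 -0.9 0;85 0 0 -0.9 0;85 0 0 -0.9 0;85 0 0 -0.9 0;85 0 0 -0.9 0;85 0 0 -0.9 0;85 0 0 -0.7 0;85 0 0 -0.4 0;85 0 0 0 0;85 0 0 0 0"

```text
t: 11.32
tcp_pos: [0.5584, -0.0062, 0.2374]
tool_rot: [0.003, 1.0, -0.0, 0.0]
force: [0.1, -0.3, 0.2]
finger_gap: 0.997
gripper_force: 0.0
```

```bash
python3 -c "
from h import *
go(.486,-.226)"
```

```text
t 11.3167 pos [ 0.5584 -0.0062  0.2374] yaw_y 89.7 steps xyz [  3.55 -11.01  -0.  ] q6 -1.7762181835766964
```

>>> send_rows --commands "85 0.3 -0.92 0 0;85 0.3 -0.92 0 0;85 0.3 -0.92 0 0;85 0.3 -0.92 0 0;85 0.3 -0.92 0 0;85 0.3 -0.92 0 0;85 0.3 -0.92 0 0;85 0.3 -0.92 0 0;85 0.3 -0.92 0 0;85 0.3 -0.92 0 0;85 0.28 -0.92 0 0;85 0.27 -0.9 0 0"

```text
t: 12.32
tcp_pos: [0.485, -0.2266, 0.2355]
tool_rot: [0.003, 1.0, 0.001, -0.001]
force: [0.0, -0.1, -0.3]
finger_gap: 0.998
gripper_force: 0.0
```

>>> send_rows --commands "85 0 0 0 0.92;85 0 0 0 0.92;85 0 0 0 0.92;85 0 0 0 0.92;85 0 0 0 0.92;85 0 0 0 0.92;85 0 0 0 0.92;85 0 0 0 0.92;85 0 0 0 0;85 0 0 0 0"

```text
t: 13.15
tcp_pos: [0.4856, -0.2258, 0.2359]
tool_rot: [0.256, 0.967, 0.0, -0.001]
force: [-0.1, -0.6, 0.2]
finger_gap: 0.996
gripper_force: 0.0
```

```bash
python3 - <<'E'
from h import *
from station import cams
go(.486,-.226,.078)
c=cams.snapshot('wrist');pickle.dump(c,open('w2.pkl','wb'));cv2.imwrite('pics/w2.png',c['pixels'][...,::-1])
E
```

```text
t 13.15 pos [ 0.4856 -0.2258  0.2359] yaw_y 60.3 steps xyz [-0.04  0.    7.89] q6 -1.6967451174005208
```

View pics/w2.png

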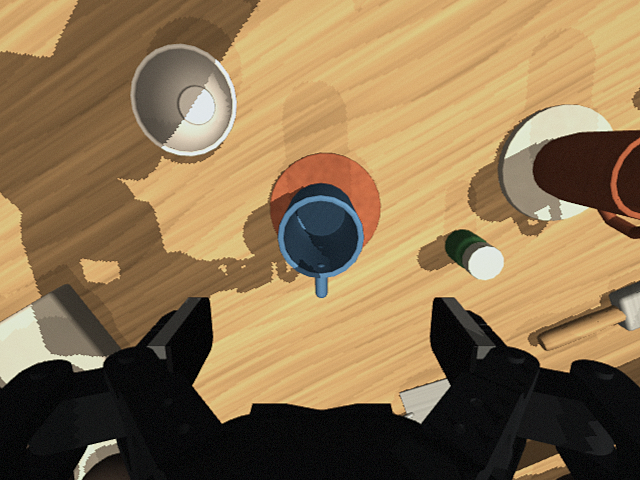

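The blue mug's rim is centred at (320,236) with its handle straight down at (321,294), midway between the fingers. The terracotta mug stands on the plain bat at right. Next I go down and grasp.

>>> send_rows --commands "85 0 0 0.9 0;85 0 0 0.9 0;85 0 0 0.9 0;85 0 0 0.9 0;85 0 0 0.9 0;85 0 0 0.9 0;85 0 0 0.8 0;85 0 0 0.7 0;85 0 0 0.5 0;85 0 0 0.3 0;85 0 0 0.2 0;85 0 0 0 0;70 0 0 0 0;66 0 0 0 0;63 0 0 0 0;60 0 0 0 0;50 0 0 0 0;50 0 0 0 0;50 0 0 0 0;50 0 0 0 0"

```text
t: 14.87
tcp_pos: [0.4867, -0.2267, 0.08]
tool_rot: [0.257, 0.966, -0.0, 0.001]
force: [-1.3, -0.3, 6.0]
finger_gap: 0.731
gripper_force: 43.2
```

```bash
python3 - <<'E'
from h import *
go(.5255,.2085)
c=pickle.load(open('w2.pkl','rb'))
for n,uv,z in(('rim',(320,236),.117),('h',(321,297),.08),('redbat',(325.5,207),.012)):print(n,ray(c,uv,z))
E
```

```text
t 14.8667 pos [ 0.4867 -0.2267  0.08  ] yaw_y 60.2 steps xyz [ 9.12 19.85 -0.03] q6 -1.6951863538706233
rim [ 0.48485828 -0.22656696]
h [ 0.54022077 -0.25730778]
redbat [ 0.48537673 -0.22092394]
```

>>> send_rows --commands "50 0 0 -0.2 0;50 0 0 -0.5 0;50 0 0 -0.8 0;50 0 0 -0.9 0;50 0 0 -0.9 0;50 0 0 -0.9 0;50 0 0 -0.9 0;50 0 0 -0.9 0;50 0 0 -0.9 0;50 0 0 -0.7 0;50 0 0 -0.4 0;50 0 0 0 0"

```text
t: 15.87
tcp_pos: [0.4868, -0.2265, 0.2408]
tool_rot: [0.257, 0.966, -0.001, 0.002]
force: [0.3, 0.1, -3.2]
finger_gap: 0.728
gripper_force: 44.6
```

>>> send_rows --commands "50 0 0 0 -0.5;50 0 0 0 -0.9;50 0 0 0 -0.9;50 0 0 0 -0.9;50 0 0 0 -0.9;50 0 0 0 -0.9;50 0 0 0 -0.9;50 0 0 0 -0.9;50 0 0 0 -0.9;50 0 0 0 -0.7;50 0 0 0 -0.4;50 0 0 0 0;50 0 0 0 0"

```text
t: 16.95
tcp_pos: [0.4856, -0.2257, 0.2379]
tool_rot: [-0.047, 0.999, 0.001, -0.001]
force: [0.4, -0.1, -2.8]
finger_gap: 0.73
gripper_force: 44.6
```

```bash
python3 -c "
from h import *
go(.5255,.2085,.08)"
```

```text
t 16.95 pos [ 0.4856 -0.2257  0.2379] yaw_y 95.4 steps xyz [-4.04 21.42  7.92] q6 -2.3087057287695534
```

>>> send_rows --commands "50 -0.16 0.3 0 0;50 -0.16 0.6 0 0;50 -0.16 0.8 0 0;50 -0.16 0.95 0 0;50 -0.16 0.95 0 0;50 -0.16 0.95 0 0;50 -0.16 0.95 0 0;50 -0.16 0.95 0 0;50 -0.16 0.95 0 0;50 -0.16 0.95 0 0;50 -0.16 0.95 0 0;50 -0.16 0.95 0 0;50 -0.16 0.95 0 0;50 -0.16 0.95 0 0"

```text
t: 18.12
tcp_pos: [0.5072, 0.0221, 0.2389]
tool_rot: [-0.047, 0.999, 0.0, -0.0]
force: [0.4, 1.0, -2.4]
finger_gap: 0.73
gripper_force: 44.6
```

>>> send_rows --commands "50 -0.16 0.95 0 0;50 -0.16 0.95 0 0;50 -0.16 0.95 0 0;50 -0.16 0.95 0 0;50 -0.16 0.95 0 0;50 -0.16 0.95 0 0;50 -0.16 0.95 0 0;50 -0.16 0.95 0 0;50 -0.16 0.8 0 0;50 -0.16 0.5 0 0;50 -0.16 0.37 0 0;50 0 0 0 0;50 0 0 0 0;50 0 0 0 0"

```text
t: 19.28
tcp_pos: [0.5251, 0.2072, 0.2388]
tool_rot: [-0.047, 0.999, -0.0, -0.0]
force: [-1.0, 0.2, -2.9]
finger_gap: 0.726
gripper_force: 44.7
```

```bash
python3 - <<'E'
from h import *
from station import cams
go(.5255,.2085,.08)
c=cams.snapshot('wrist');pickle.dump(c,open('w3.pkl','wb'));cv2.imwrite('pics/w3.png',c['pixels'][...,::-1])
p=pickle.load(open('scene.pkl','rb'))['pixels']
E
```

```text
t 19.2833 pos [0.5251 0.2072 0.2388] yaw_y 95.4 steps xyz [-0.03  0.07  7.94] q6 -1.4866251242164708
```

View pics/w3.png

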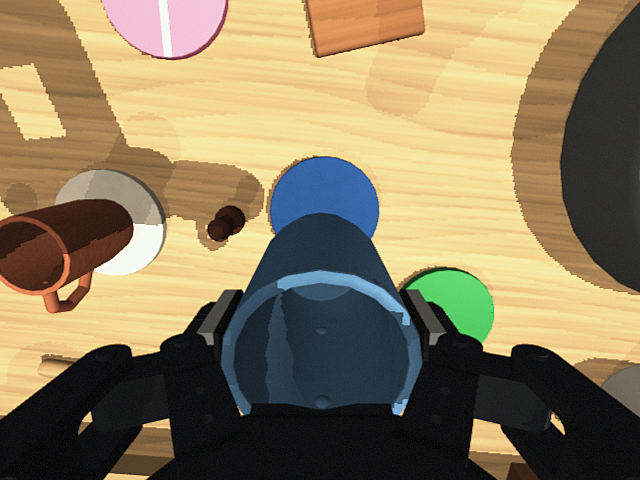

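The blue mug hangs centred over the blue bat, which spans columns 270–379 with its top at row 156, so its centre is about (324.5,209). The terracotta mug is upright on the plain bat. Next I lower.

```bash
python3 - <<'E'
from h import *
c=pickle.load(open('w3.pkl','rb'));print(ray(c,(324.5,208.5),.012))
# blue line in top image: white pixels near bat rim
t=pickle.load(open('top.pkl','rb'));h=t['pixels'].astype(int)
ys,xs=np.mgrid[228:240,244:264];print([(x,y,tuple(h[y,x])) for y in range(229,236) for x in range(248,260) if h[y,x].min()>90 and h[y,x,2]>=h[y,x,0]-5])
E
```

```text
[0.52422265 0.20968104]
[(252, 233, (np.int64(133), np.int64(153), np.int64(167))), (253, 233, (np.int64(170), np.int64(183), np.int64(185))), (254, 233, (np.int64(136), np.int64(154), np.int64(165)))]
```

>>> send_rows --commands "50 0 0.05 0.3 0;50 0 0 0.6 0;50 0 0 0.9 0;50 0 0 0.9 0;50 0 0 0.9 0;50 0 0 0.9 0;50 0 0 0.9 0;50 0 0 0.8 0;50 0 0 0.6 0;50 0 0 0.4 0;50 0 0 0.2 0;50 0 0 0.1 0;50 0 0 0 0;50 0 0 0 0"

```text
t: 20.5
tcp_pos: [0.5258, 0.2088, 0.0895]
tool_rot: [-0.047, 0.999, 0.0, 0.001]
force: [-0.4, 0.4, -3.0]
finger_gap: 0.728
gripper_force: 44.7
```

>>> send_rows --commands "50 0 0 0.1 0;50 0 0 0.1 0;50 0 0 0.08 0;50 0 0 0.06 0;50 0 0 0.05 0;50 0 0 0.04 0;50 0 0 0 0;50 0 0 0 0"

```text
t: 21.17
tcp_pos: [0.5252, 0.2088, 0.0802]
tool_rot: [-0.047, 0.999, -0.0, -0.0]
force: [0.0, -0.1, -2.4]
finger_gap: 0.724
gripper_force: 44.7
```

>>> send_rows --commands "50 0 0 0.05 0;50 0 0 0.05 0;50 0 0 0.03 0;50 0 0 0 0;50 0 0 0 0"

```text
t: 21.58
tcp_pos: [0.5254, 0.2089, 0.08]
tool_rot: [-0.047, 0.999, 0.0, 0.001]
force: [-4.0, -1.8, 11.9]
finger_gap: 0.731
gripper_force: 45.8
```

Contact. Release, rise, then return to the terracotta mug.

>>> send_rows --commands "64 0 0 0 0;66 0 0 0 0;70 0 0 0 0;75 0 0 0 0;85 0 0 0 0;85 0 0 0 0;85 0 0 0 0;85 0 0 -0.2 0;85 0 0 -0.5 0;85 0 0 -0.8 0;85 0 0 -0.9 0;85 0 0 -0.9 0;85 0 0 -0.9 0;85 0 0 -0.9 0;85 0 0 -0.9 0;85 0 0 -0.9 0;85 0 0 -0.7 0;85 0 0 -0.4 0;85 0 0 0 0;85 0 0 0 0"

```text
t: 23.25
tcp_pos: [0.5251, 0.2088, 0.2381]
tool_rot: [-0.047, 0.999, 0.0, 0.0]
force: [-1.6, -0.2, -0.1]
finger_gap: 0.992
gripper_force: 0.0
```

```bash
python3 - <<'E'
from h import *
from station import cams
go(.5584,-.0062,.078)
im=[]
c=cams.snapshot('wrist')['pixels'];t=cams.snapshot('scene')['pixels']
a=c[:400,200:500];b=cv2.resize(t[190:310,350:470],(400,400),interpolation=2)
cv2.imwrite('pics/c4.png',np.hstack([a,b])[...,::-1])
E
```

```text
t 23.25 pos [0.5251 0.2088 0.2381] yaw_y 95.4 steps xyz [ -0.63 -10.86   8.01] q6 -1.4847693067716086
```

View pics/c4.png

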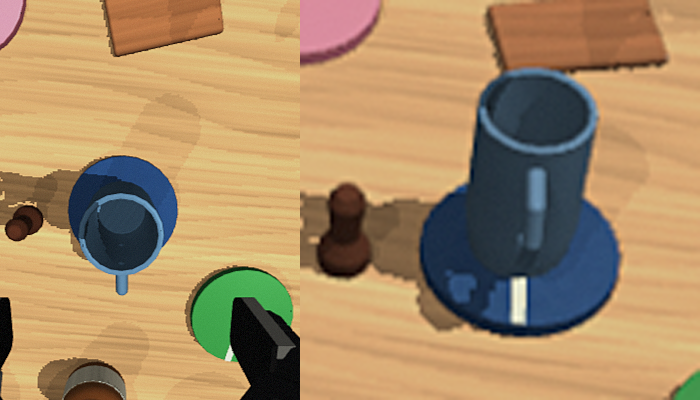

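The left part shows the blue mug upright on the blue bat, rim at (121,234) with its handle straight down at (121,293). In the right part the handle sits over the white line, which is at (519,300). The blue mug is done.

>>> send_rows --commands "85 0 0 0 0.71;85 0 0 0 0.71;85 -0.14 -0.9 0 0;85 -0.14 -0.9 0 0;85 -0.14 -0.9 0 0;85 -0.14 -0.9 0 0;85 -0.14 -0.9 0 0;85 -0.14 -0.9 0 0;85 -0.14 -0.9 0 0;85 -0.14 -0.9 0 0;85 -0.14 -0.9 0 0;85 -0.14 -0.9 0 0;85 -0.16 -0.9 0 0;85 -0.16 -0.84 0 0;85 0 0 0 0;85 0 0 0 0"

```text
t: 24.68
tcp_pos: [0.5582, -0.0066, 0.2365]
tool_rot: [0.003, 1.0, 0.0, -0.001]
force: [-0.3, 0.2, 0.3]
finger_gap: 0.992
gripper_force: 0.0
```

```bash
python3 - <<'E'
from h import *
go(.5584,-.0062,.0785)
E
```

```text
t 24.6833 pos [ 0.5582 -0.0066  0.2365] yaw_y 89.6 steps xyz [-0.03  0.01  7.9 ] q6 -1.7767896887239654
```

>>> send_rows --commands "85 0 0 0.9 0;85 0 0 0.9 0;85 0 0 0.9 0;85 0 0 0.9 0;85 0 0 0.9 0;85 0 0 0.9 0;85 0 0 0.8 0;85 0 0 0.7 0;85 0 0 0.5 0;85 0 0 0.3 0;85 0 0 0.2 0;85 0 0 0 0;70 0 0 0 0;66 0 0 0 0;63 0 0 0 0;60 0 0 0 0;50 0 0 0 0;50 0 0 0 0;50 0 0 0 0;50 0 0 0 0"

```text
t: 26.35
tcp_pos: [0.5593, -0.006, 0.0808]
tool_rot: [0.002, 1.0, -0.0, 0.001]
force: [-0.7, 1.7, 6.2]
finger_gap: 0.728
gripper_force: 43.2
```

>>> send_rows --commands "50 0 0 -0.2 0;50 0 0 -0.5 0;50 0 0 -0.8 0;50 0 0 -0.9 0;50 0 0 -0.9 0;50 0 0 -0.8 0;50 0 0 -0.5 0;50 0 0 -0.2 0;50 0 0 0 0;50 0 0 0 0"

```text
t: 27.18
tcp_pos: [0.5581, -0.0061, 0.1753]
tool_rot: [0.002, 1.0, 0.0, -0.001]
force: [0.2, 0.6, -2.3]
finger_gap: 0.731
gripper_force: 44.4
```

```bash
python3 - <<'E'
from h import *
go(.4848,-.222,.0785)
E
```

```text
t 27.1833 pos [ 0.5581 -0.0061  0.1753] yaw_y 89.7 steps xyz [  3.61 -10.81   4.84] q6 -1.7773161477035933
```

>>> send_rows --commands "50 0.26 -0.3 0 0;50 0.26 -0.6 0 0;50 0.26 -0.8 0 0;50 0.26 -0.95 0 0;50 0.26 -0.95 0 0;50 0.26 -0.95 0 0;50 0.26 -0.95 0 0;50 0.26 -0.95 0 0;50 0.26 -0.95 0 0;50 0.26 -0.95 0 0;50 0.26 -0.95 0 0;50 0.26 -0.8 0 0;50 0.26 -0.5 0 0;50 0.23 -0.21 0 0;50 0 0 0 0;50 0 0 0 0;50 0 0 0 0"

```text
t: 28.6
tcp_pos: [0.4853, -0.2212, 0.1756]
tool_rot: [0.002, 1.0, 0.0, -0.0]
force: [0.7, 0.1, -3.3]
finger_gap: 0.727
gripper_force: 44.5
```

>>> send_rows --commands "50 0 0 0.3 0;50 0 0 0.6 0;50 0 0 0.8 0;50 0 0 0.8 0;50 0 0 0.7 0;50 0 0 0.5 0;50 0 0 0.3 0;50 0 0 0.15 0;50 0 0 0.1 0;50 0 0 0.1 0;50 0 0 0 0;50 0 0 0 0"

```text
t: 29.6
tcp_pos: [0.4858, -0.2222, 0.0892]
tool_rot: [0.002, 1.0, -0.0, 0.0]
force: [-0.2, -0.4, -2.6]
finger_gap: 0.728
gripper_force: 44.5
```

>>> send_rows --commands "50 0 0 0.08 0;50 0 0 0.08 0;50 0 0 0.08 0;50 0 0 0.07 0;50 0 0 0.06 0;50 0 0 0.05 0;50 0 0 0 0;50 0 0 0 0"

```text
t: 30.27
tcp_pos: [0.4855, -0.222, 0.0809]
tool_rot: [0.002, 1.0, -0.0, 0.0]
force: [-1.2, 1.3, 5.2]
finger_gap: 0.727
gripper_force: 44.8
```

>>> send_rows --commands "50 0 0 0.03 0;50 0 0 0 0;64 0 0 0 0;66 0 0 0 0;70 0 0 0 0;75 0 0 0 0;85 0 0 0 0;85 0 0 0 0;85 0 0 0 0;85 0 0 -0.2 0;85 0 0 -0.5 0;85 0 0 -0.8 0;85 0 0 -0.9 0;85 0 0 -0.9 0;85 0 0 -0.9 0;85 0 0 -0.9 0;85 0 0 -0.9 0;85 0 0 -0.9 0;85 0 0 -0.7 0;85 0 0 0 0"

```text
t: 31.93
tcp_pos: [0.4871, -0.2231, 0.2356]
tool_rot: [0.002, 1.0, -0.002, 0.003]
force: [0.3, 0.5, -0.1]
finger_gap: 0.998
gripper_force: 0.0
```

```bash
python3 - <<'E'
from h import *
from station import cams
c=cams.snapshot('wrist')['pixels'];t=cams.snapshot('scene')['pixels']
a=c[:400,150:550];b=cv2.resize(t[130:270,130:270],(400,400),interpolation=2)
cv2.imwrite('pics/c5.png',np.hstack([a,b])[...,::-1])
E
```

```text
(no output)
```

View pics/c5.png

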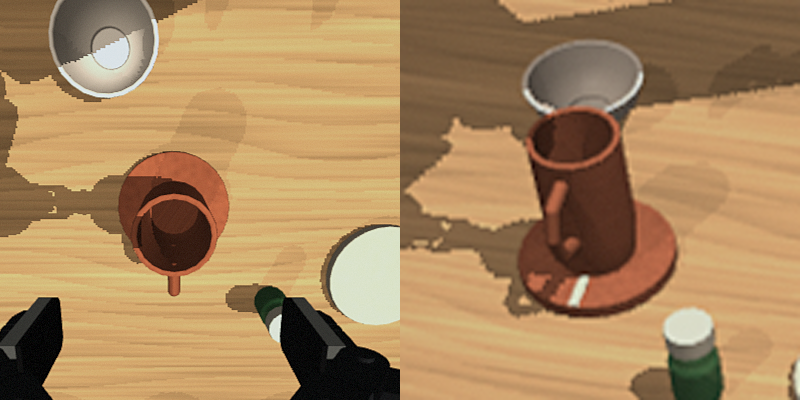

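The terracotta mug stands centred on its bat, rim at (174,235). Its handle is over the white line, seen at (578,290) in the right part, and the plain bat is empty. I'm handing in.

```bash
python3 -c "
from station import sign_off
print(sign_off())"
```

```text
the job is handed in; nothing more can be done
None
```

The mugs are swapped and the job is handed in at about 32 s of the 69 s allowed; in the last pictures each mug stands upright near the middle of its own bat with its handle over the white line, and the plain bat is empty (sign-off returned no verdict).

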